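Lock the gear-case cover of the bench seamer

TASK

The cover of the black gear case is held by two quarter-turn studs with wing heads; one is locked, the other still stands proud with its wing across the case. Push the proud stud in against its spring, turn it a quarter turn clockwise (seen from above) until it locks down with its wing along the case, and let go. Do not undo the other stud.

Things in the scene. Friction and masses are not known exactly. Their poses are not given: they have to be found in the camera images.
- stud_wing (a point): Centre of the open stud's wing, on its upright axis, 134 mm above the bench. Head: a steel disc 52 mm across with a bar (the wing) across its top, 44 mm long (along x), 14 mm thick (y), 24 mm high (z, up). The disc's top is 12 mm below this point, the bar's top 12 mm above; the cover plate 40 mm below. The wing starts across the black case (140 x 280 mm, 94 mm high) and locks along its length.
- stud_press (a joint): How far the open stud is pushed in, in m: 0 standing up, 0.014 on its stop. A spring pushes it up, 5 N at the top to 10 N at the stop. It turns past 0.26 rad only when pushed in at least 0.010. Locked and let go, it springs back to about 0.005 and stays, held in a notch.
- stud_turn (a joint): How far the open stud is turned clockwise seen from above, in rad: starts at 0 to 0.1 (wing across the case), stop at 1.57 (wing along the case). It must be kept pushed in while turning; from about 1.31 on the notch catches it when the push is let go. It turns easily (0.03 N m).
- mate_wing_end (a point): One end of the wing of the other stud, locked already. It is an identical stud 180 mm from the open one on the same cover, but its head sits 5 mm lower and its wing lies along the case. The point is at mid-height of the bar, 22 mm from that stud's axis. Between the studs are a brass oil cap, 18 mm high, and a flat sight glass.

How it is judged:
At the end, for the whole second after the job is handed in: The open stud is turned clockwise at least 1.25 rad (about 72 degrees) and has sprung back into its notch, standing 3 to 7.5 mm below where it started, so it is locked (value of joint stud_turn above 1.25 rad and value of joint stud_press between 0.003 and 0.0075 m); the robot touches nothing.
It fails at once if the other, already locked stud is undone (the end of its wing moves more than 15 mm) (distance of mate_wing_end from where it was at the start of the episode above 0.015 m).
It also fails if it takes over 32 s, if anything falls off the work surface, if the arm or the gripper's body presses on something with over 40 N, if the wrist force passes 120 N, or if a joint passes its speed limit or range.

ROBOT

A 7-joint arm with a two-finger parallel gripper is mounted at the origin on the work surface. World frame = base frame: x ahead of the robot, y to its left, z up, the work surface at z = 0. Lengths are in m, angles in rad, forces in N, time in s.
With the tool pointing down it reaches from about 0.4 to 0.875 m from the base axis. Payload 19.3 kg.
Tool frame: the origin (TCP) lies at the very end of the fingers, on their centre line; the grasp point (between the pads) lies bot.pinch_z behind it (bot.pinch_z is the distance from the TCP to the grasp point, in m); z points along the fingers, y is the line along which they close (so a half turn about z gives the same grasp; the last joint's range is limited). The gripper opens to 85 mm and grips with 20 to 120 N. Pads are 22 mm wide; open, the fingers measure 114 mm over their backs; the gripper's body (76 mm by 85 mm) begins 54 mm behind the grasp point. The pads swing forward as they close: fully open they stand 13 mm farther back than shut.
Start: joints at [-1.377, 0.521, -0.036, 1.599, 0.021, 1.021, -0.113], TCP at [0.163, 0.603, 0.211] pointing down, gripper open.
Joint ranges: [-2.91, 2.91], [-0.3, 2.13], [-1.5, 1.42], [0.17, 2.43], [-1.26, 4.41], [0.16, 1.93], [-2.52, 2.52]. Speed limits (rad/s): [1.89, 1.89, 2.39, 2.39, 3.01, 3.01, 3.01].

INTERFACE

Orientations are given as [roll, pitch, yaw] about the fixed x, y, z axes, in that order (R = Rz(yaw) Ry(pitch) Rx(roll)).
In Python, from workcell import bot, grab_frame, ticket gives the robot as it stands.
- The arm moves only by the tool arm_command, never from a script. Its argument "commands" is a list of rows, each a list of 3 entries, a list of its own where there are three numbers: the shift along the world's x, y, z in mm, then the turn about the world's z in rad, then the gripper command: -1 is fully open, 1 is shut, values between are in proportion. In form: [[[tx, ty, tz], roll, fingers], ...]. A call has 1 to 20 rows; each row shifts and turns the commanded pose from where the row before left it; what a row does not reach is not made up. A row lasts 1/10 s, in which the tool goes at most 50 mm and 8.59 degrees, less where a joint would pass 70% of its speed; a pose out of reach is approached as far as the arm can. A call with a gripper value outside its range is refused whole. The fingers move at their own pace and stop on an object; "newtons" is the grip in N (left out, the last holds). Time passes only in rows, so rows that do not move let the fingers close. It gives the time, the measured TCP pose, the force, the opening and the grip force at its end, in the units of the state.
- bot.observe(): the state, without advancing time (a new reading comes with each control period).
- grab_frame(name): name is "scene" or "top"; returns a dict with "image" (400x640x3 uint8, red, green, blue), "vertical_fov" (degrees; the focal length in pixels is half the picture's height over the tangent of half this angle, whatever the lens; pixels are square), "cx", "cy" (the principal point, pixels), "k1" (the pictures are not rectified: a ray, as slopes to the right and down, at radius r is drawn at 1 + k1 r^2 times it, then the intrinsics apply), "R" (3x3) and "t" (3): a world point X has camera coordinates R X + t. Camera axes: x right, y down, z forward; pixel columns grow to the right and rows downward; lengths in m; the calibration is good to about 2 mm. A picture is of the moment at which its call begins. There is no depth.
- ticket.job_done(): hands the job in; it is judged then, once.
The state is a dict: "clock": time; "qpos": joint angles; "qd": joint speeds; "joint_efforts": joint torques, N m; "position": TCP position; "tool_rot": TCP orientation; "force": force on the tool from outside, world axes, zero at the start; "moment": the same for the moment, N m; "grip_width": finger opening in m; "finger_force": force on a finger pad.
Only numpy, scipy, OpenCV 4.12 (cv2) and the standard library are available. Lean on these libraries where they do the work, as an engineer would, in place of code of your own. Each camera call takes 0.05 s, during which the arm holds its last target. There are 200 camera calls.

## Working session

There is one attempt and no reset: what is moved stays moved. The work goes in short steps, Python scripts to look and compute and a tool call to move; the robot and the scene stay as the last step left them, time stands still between calls to the robot, and variables do not carry over. Pictures are saved under pics/ and viewed, at most 10 in all, crops included, and the job is handed in when it is done.

Besides the shell and the picture viewer there is one more tool, called by a JSON object that holds its "fn" and its "kwargs", one argument or row to a line. arm_command: Moves the arm, as the interface text tells. Its arguments: {"type":"object","properties":{"commands":{"type":"array"},"newtons":{"type":"number"}},"required":["commands"]}

```bash
mkdir -p pics; ls
python3 - <<'E'
from workcell import bot, grab_frame
import cv2, numpy as np
print(bot.observe(), bot.pinch_z)
for n in("scene","top"):
    f=grab_frame(n); cv2.imwrite(f"pics/{n}0.png",f["image"][:,:,::-1])
    print({k:v for k,v in f.items() if k!="image"}, -np.array(f["R"]).T@np.array(f["t"]))
E
```

```text
pics
{'clock': 0.0, 'qpos': array([-1.3772233 ,  0.52204307, -0.03631985,  1.59996281,  0.02116288,
        1.02111794, -0.11277662]), 'qd': array([ 0.00068483,  0.0001794 ,  0.00213708,  0.00104282, -0.00070531,
        0.00069009,  0.00168697]), 'joint_efforts': array([ 1.04521099e-03, -9.27092743e+01,  1.98041797e+00, -3.69925117e+01,
        1.79121463e-02,  8.28465389e-03, -2.36187952e-05]), 'position': array([0.16289218, 0.60303808, 0.2102239 ]), 'tool_rot': array([-3.14044607e+00,  5.37788371e-05,  2.87780630e+00]), 'force': array([0.11482143, 0.55139682, 0.51751503]), 'moment': array([ 0.00732212, -0.01303846,  0.04028821]), 'finger_force': 0.0, 'grip_width': 0.08511887993123426} 0.0187
{'vertical_fov': 50.27249871028077, 'cx': 315.3820443671532, 'cy': 200.86957283604244, 'k1': 0.007042558928709843, 'R': array([[-0.82267412,  0.56837074, -0.01272762],
       [ 0.3879245 ,  0.54484437, -0.74341052],
       [-0.41559822, -0.61652195, -0.6687143 ]]), 't': array([ 0.46228464, -0.12838294,  1.02587414])} [0.85646396 0.43967358 0.59645926]
{'vertical_fov': 46.137581457095386, 'cx': 319.6420567025829, 'cy': 195.04514991108974, 'k1': -0.14308014304115405, 'R': array([[-0.01508273, -0.99929697, -0.03432301],
       [-0.98301695,  0.02109843, -0.18229793],
       [ 0.18289393,  0.03099055, -0.98264408]]), 't': array([0.07841145, 0.58964882, 0.82982073])} [0.42904827 0.04019907 0.92560151]
```

View pics/scene0.png

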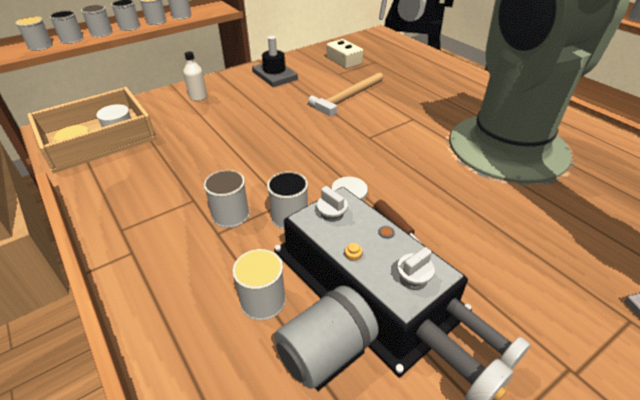

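View pics/top0.png

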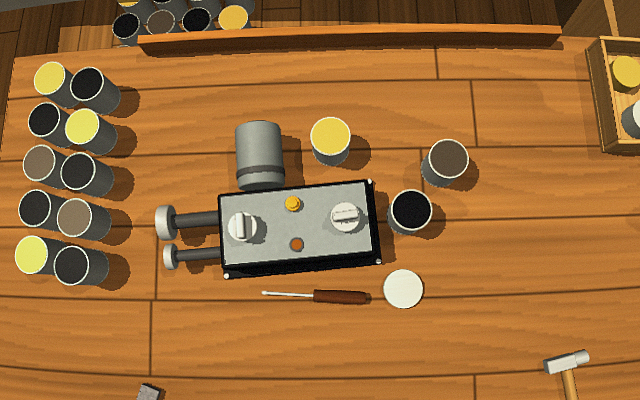

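Top view: the open stud is at about (242,227), with its wing across the case. The locked one is at (345,216), with its wing along it. I'll localise them from the enlarged crops.

```bash
cat > h.py <<'E'
import numpy as np, cv2
def pix2world(f,uv,z):
    h=f["image"].shape[0]; F=h/2/np.tan(np.radians(f["vertical_fov"])/2)
    d=(np.array(uv,float)-[f["cx"],f["cy"]])/F
    s=d.copy()
    for _ in range(20): s=d/(1+f["k1"]*(s@s))
    R=np.array(f["R"]);c=-R.T@np.array(f["t"]); r=R.T@np.array([s[0],s[1],1])
    return c+r*(z-c[2])/r[2]
def crop(f,u0,v0,u1,v1,k,name):
    cv2.imwrite(name,cv2.resize(f["image"][v0:v1,u0:u1,::-1],None,fx=k,fy=k,interpolation=cv2.INTER_CUBIC))
E
python3 - <<'E'
from workcell import grab_frame
from h import *
t=grab_frame("top"); s=grab_frame("scene")
crop(t,210,170,390,280,4,"pics/tc.png"); crop(s,375,225,475,300,8,"pics/sc.png")
for uv in((242,227),(345,214)): print(pix2world(t,uv,.146))
print(pix2world(s,(415,262),.146))
E
```

```text
[0.52218233 0.19654303 0.146     ]
[0.54095473 0.02278663 0.146     ]
[0.53686832 0.20487031 0.146     ]
```

View pics/tc.png

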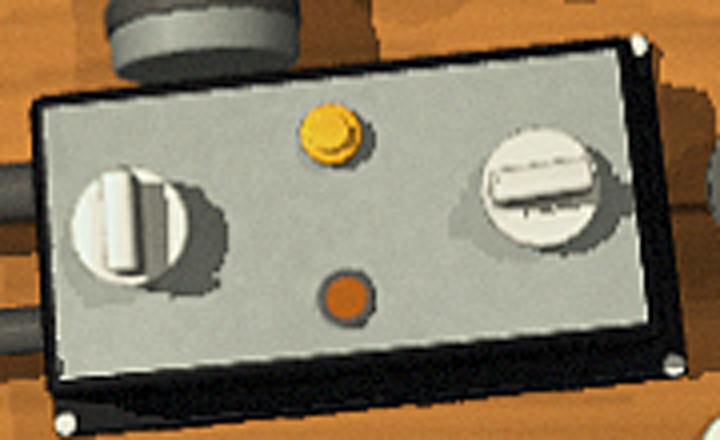

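View pics/sc.png

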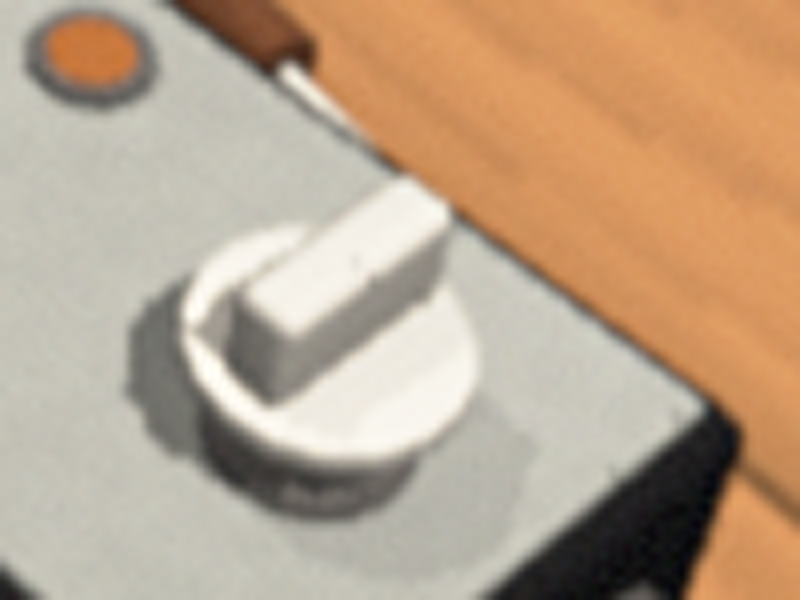

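Run:
```python
from workcell import grab_frame
from h import *
t=grab_frame("top"); s=grab_frame("scene")
T=lambda x,y,z:pix2world(t,((x-1.5)/4+210,(y-1.5)/4+170),z)
S=lambda x,y,z:pix2world(s,((x-3.5)/8+375,(y-3.5)/8+225),z)
print("disc top",T(129.5,225,.122),"scene",S(331,341,.122),"wing scene",S(348,254,.146),"wing top",T(118,219,.146))
print("mate disc",T(540,188,.117))
def yaw(a,b): d=b-a; return np.degrees(np.arctan2(d[1],d[0]))
print("wing dir scene",yaw(S(292,335,.146),S(450,212,.146)),yaw(S(240,290,.146),S(410,178,.146)))
print("wing dir top",yaw(T(109,270,.146),T(104,172,.146)))
print("case edge",yaw(T(648,322,.094),T(62,380,.094)),yaw(T(615,48,.094),T(40,105,.094)))
```

```text
disc top [0.52701689 0.20137998 0.122     ] scene [0.5254735  0.19995069 0.122     ] wing scene [0.5262871  0.20000223 0.146     ] wing top [0.52671792 0.20152048 0.146     ]
mate disc [0.54053101 0.02290099 0.117     ]
wing dir scene -174.40934082983134 -177.962096034071
wing dir top 3.7641332985442237
case edge 94.76394962405506 94.48998881134997
```

Stud axis is at about (0.5265, 0.2005), with the wing at about 3.8° from x. The gripper needs +0.33 rad, so I'll go above it.

{"fn": "arm_command", "kwargs": {
  "commands": [
    [[18.2,-20.1,0],0.0165,-1],
    [[18.2,-20.1,0],0.0165,-1],
    [[18.2,-20.1,0],0.0165,-1],
    [[18.2,-20.1,0],0.0165,-1],
    [[18.2,-20.1,0],0.0165,-1],
    [[18.2,-20.1,0],0.0165,-1],
    [[18.2,-20.1,0],0.0165,-1],
    [[18.2,-20.1,0],0.0165,-1],
    [[18.2,-20.1,0],0.0165,-1],
    [[18.2,-20.1,0],0.0165,-1],
    [[18.2,-20.1,0],0.0165,-1],
    [[18.2,-20.1,0],0.0165,-1],
    [[18.2,-20.1,0],0.0165,-1],
    [[18.2,-20.1,0],0.0165,-1],
    [[18.2,-20.1,0],0.0165,-1],
    [[18.2,-20.1,0],0.0165,-1],
    [[18.2,-20.1,0],0.0165,-1],
    [[18.2,-20.1,0],0.0165,-1],
    [[18.2,-20.1,0],0.0165,-1],
    [[18.2,-20.1,0],0.0165,-1]
  ],
  "newtons": 60
}}

```text
clock: 2.3
position: [0.5276, 0.2004, 0.2108]
tool_rot: [3.142, 0.0, -3.075]
force: [0.1, 0.4, 1.7]
grip_width: 0.0854
finger_force: 0.0
```

{"fn": "arm_command", "kwargs": {
  "commands": [
    [[-1,0,-12],0,-1],
    [[0,0,-12],0,-1],
    [[0,0,-12],0,-1],
    [[0,0,-12],0,-1],
    [[0,0,-7],0,-1],
    [[0,0,0],0,-1]
  ]
}}

```text
clock: 2.9
position: [0.5253, 0.2015, 0.1547]
tool_rot: [-3.141, -0.002, -3.075]
force: [-0.2, 0.3, -0.6]
grip_width: 0.0853
finger_force: 0.0
```

Run:
```python
from workcell import bot,grab_frame
from h import *
s=grab_frame("scene"); crop(s,340,150,500,270,5,"pics/s2.png")
o=bot.observe(); print(o["position"],o["qpos"],o["force"])
```

```text
[0.52567328 0.20157197 0.15539665] [-0.48188414  0.49074757  0.014408    1.82113608 -0.00923368  0.83058069
  1.17443436] [-0.25067634  0.72762044 -0.24657109]
```

View pics/s2.png

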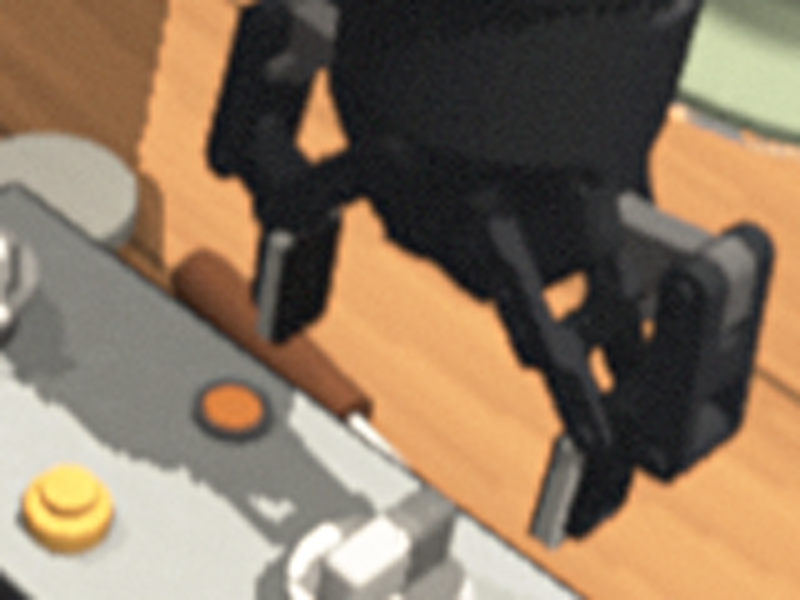

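The pads straddle the wing (bar at about (390,550) in the crop). I'll descend and close.

{"fn": "arm_command", "kwargs": {
  "commands": [
    [[0,-1,-10],0,-1],
    [[0,0,-10],0,-1],
    [[0,0,-10],0,-1],
    [[0,0,0],0,1],
    [[0,0,0],0,1],
    [[0,0,0],0,1],
    [[0,0,0],0,1],
    [[0,0,0],0,1],
    [[0,0,0],0,1],
    [[0,0,0],0,1],
    [[0,0,0],0,1],
    [[0,0,0],0,1]
  ],
  "newtons": 60
}}

```text
clock: 4.15
position: [0.526, 0.2004, 0.1258]
tool_rot: [-3.142, 0.0, -3.075]
force: [0.6, 0.0, 0.1]
grip_width: -0.0002
finger_force: 0.0
```

Run:
```python
from workcell import bot,grab_frame
from h import *
s=grab_frame("scene"); crop(s,340,180,500,300,5,"pics/s3.png")
o=bot.observe(); print(o["position"],o["grip_width"],o["force"],o["finger_force"])
```

```text
[0.52597233 0.2003323  0.12577568] -0.00018922782486439484 [ 0.36406131 -0.1052846   0.00843334] 0.0
```

View pics/s3.png

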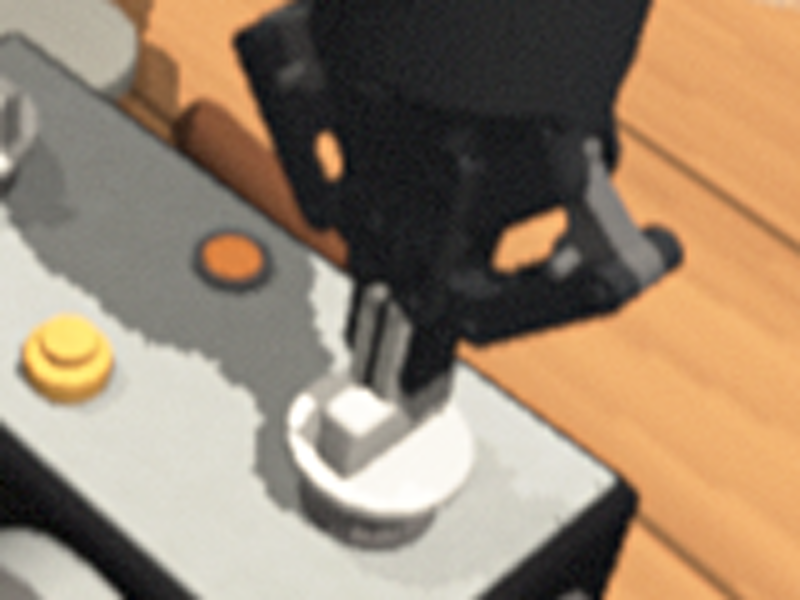

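```bash
cat >> h.py <<'E'
def w2pix(f,X):
    h=f["image"].shape[0]; F=h/2/np.tan(np.radians(f["vertical_fov"])/2)
    c=np.array(f["R"])@np.array(X)+np.array(f["t"]); s=c[:2]/c[2]
    return s*(1+f["k1"]*(s@s))*F+[f["cx"],f["cy"]]
E
python3 - <<'E'
from workcell import bot,grab_frame
from h import *
s=grab_frame("scene")
for z in (.1258,.146,.155,.165): print(z,(w2pix(s,[.526,.2003,z])-[340,180])*5, (w2pix(s,[.537,.2003,z])-[340,180])*5)
t=grab_frame("top"); crop(t,200,170,290,270,6,"pics/t3.png")
E
```

```text
0.1258 [381.17342399 428.93836828] [352.60741149 446.71454223]
0.146 [391.84510018 381.77866534] [362.69828082 399.59667095]
0.155 [396.76091567 360.06116762] [367.3477143 377.8930032]
0.165 [402.34481128 335.39692074] [372.62991437 353.24030687]
```

View pics/t3.png

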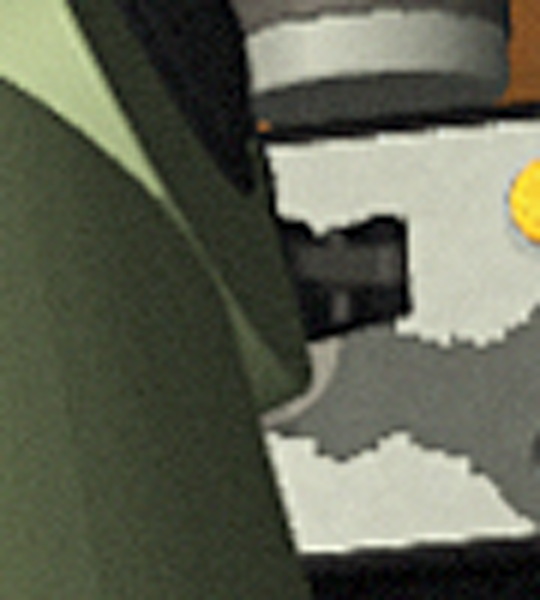

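Run:
```python
from workcell import bot,grab_frame
from h import *
s=grab_frame("scene")
for z in (.155,.168,.180,.188):
  print(z,[((w2pix(s,[.5365,.2015+d,z])-[340,150])*5).round() for d in(-.0425,.0425)])
crop(s,390,225,450,285,10,"pics/s4.png")
```

```text
0.155 [array([265., 436.]), array([490., 633.])]
0.168 [array([270., 404.]), array([499., 601.])]
0.18 [array([274., 373.]), array([507., 570.])]
0.188 [array([278., 352.]), array([513., 550.])]
```

View pics/s4.png

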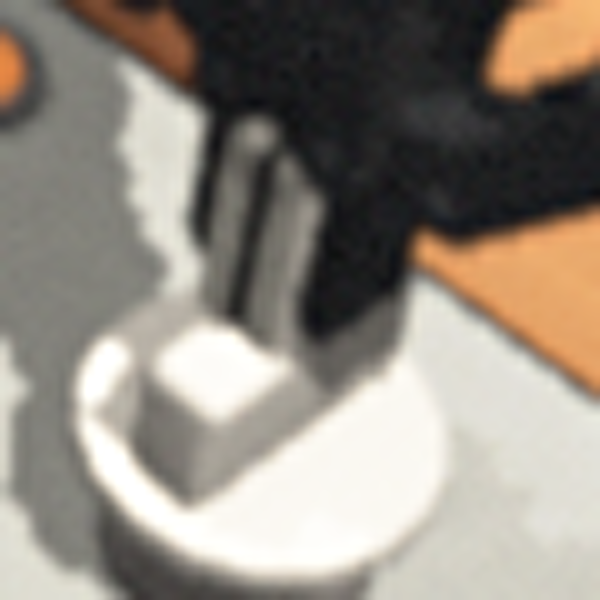

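The pads closed just above the wing: by the picture the real fingertips sit about 20 mm higher than the TCP reading (pad ends at crop (245,335), on the bar's top). I'll open, go 19 mm lower and close again.

{"fn": "arm_command", "kwargs": {
  "commands": [
    [[0,0,3],0,-1],
    [[0,0,0],0,-1],
    [[0,0,0],0,-1],
    [[0,0,0],0,-1],
    [[0,0,0],0,-1],
    [[0,0,0],0,-1],
    [[0,0,0],0,-1],
    [[0,0,-7],0,-1],
    [[0,0,-7],0,-1],
    [[0,0,-8],0,-1],
    [[0,0,0],0,1],
    [[0,0,0],0,1],
    [[0,0,0],0,1],
    [[0,0,0],0,1],
    [[0,0,0],0,1],
    [[0,0,0],0,1],
    [[0,0,0],0,1],
    [[0,0,0],0,1],
    [[0,0,0],0,1]
  ],
  "newtons": 60
}}

```text
clock: 6.25
position: [0.5261, 0.2007, 0.1069]
tool_rot: [3.141, 0.0, -3.075]
force: [0.4, 3.4, 5.3]
grip_width: 0.0124
finger_force: 60.7
```

Gripped the wing (12 mm, 60 N). Push in.

{"fn": "arm_command", "kwargs": {
  "commands": [
    [[0,0,-3],0,1],
    [[0,0,-3],0,1],
    [[0,0,-3],0,1],
    [[0,0,-3],0,1],
    [[0,0,-1],0,1],
    [[0,0,0],0,1],
    [[0,0,0],0,1]
  ],
  "newtons": 60
}}

```text
clock: 6.95
position: [0.5262, 0.2007, 0.0941]
tool_rot: [3.141, 0.0, -3.075]
force: [-1.5, 2.3, 8.3]
grip_width: 0.0126
finger_force: 61.3
```

{"fn": "arm_command", "kwargs": {
  "commands": [
    [[0,0,-1],0,1],
    [[0,0,0],-0.06,1],
    [[0,0,0],-0.12,1],
    [[0,0,0],-0.12,1],
    [[0,0,0],-0.12,1],
    [[0,0,0],-0.12,1],
    [[0,0,0],0,1]
  ]
}}

```text
clock: 7.65
position: [0.5261, 0.2006, 0.0932]
tool_rot: [3.141, 0.0, 2.663]
force: [-2.6, 1.3, 11.5]
grip_width: 0.0124
finger_force: 61.8
```

{"fn": "arm_command", "kwargs": {
  "commands": [
    [[0,0,0],-0.12,1],
    [[0,0,0],-0.12,1],
    [[0,0,0],-0.12,1],
    [[0,0,0],-0.12,1],
    [[0,0,0],-0.12,1],
    [[0,0,0],-0.12,1],
    [[0,0,0],-0.12,1],
    [[0,0,0],-0.09,1],
    [[0,0,0],-0.03,1],
    [[0,0,0],0,1],
    [[0,0,0],0,1]
  ]
}}

```text
clock: 8.75
position: [0.5259, 0.2005, 0.0932]
tool_rot: [-3.142, -0.0, 1.708]
force: [-3.8, 2.1, 12.4]
grip_width: 0.0125
finger_force: 61.9
```

Run:
```python
from workcell import bot
o=bot.observe(); print(o)
```

```text
{'clock': 8.75, 'qpos': array([-0.76396059,  0.62303322,  0.41994856,  1.88154965, -0.37212514,
        0.71427446,  0.00764368]), 'qd': array([ 0.00147459, -0.00022799, -0.00306998, -0.00098466, -0.00092834,
       -0.00102964,  0.00140645]), 'joint_efforts': array([ 1.38748605e+00, -7.99990368e+01,  1.33149496e+01, -2.48283416e+01,
        5.14645558e-01, -1.13687463e+00, -5.03214193e-02]), 'position': array([0.52593796, 0.20051564, 0.0931573 ]), 'tool_rot': array([-3.14153813e+00, -2.83503738e-04,  1.70775961e+00]), 'force': array([-3.77063843,  2.11676376, 12.4423255 ]), 'moment': array([ 0.39935164,  0.93746953, -0.04109392]), 'finger_force': 61.93819999694824, 'grip_width': 0.012458413093956578}
```

{"fn": "arm_command", "kwargs": {
  "commands": [
    [[0,0,3],0,1],
    [[0,0,3],0,1],
    [[0,0,0],0,1],
    [[0,0,0],0,-1],
    [[0,0,0],0,-1],
    [[0,0,0],0,-1],
    [[0,0,0],0,-1],
    [[0,0,0],0,-1],
    [[0,0,0],0,-1],
    [[0,0,10],0,-1],
    [[0,0,15],0,-1],
    [[0,0,20],0,-1],
    [[0,0,25],0,-1],
    [[0,0,25],0,-1],
    [[0,0,25],0,-1],
    [[0,0,0],0,-1]
  ]
}}

```text
clock: 10.35
position: [0.5274, 0.2006, 0.2224]
tool_rot: [3.137, -0.002, 1.707]
force: [-0.3, -0.3, -0.3]
grip_width: 0.0854
finger_force: 0.0
```

Run:
```python
from workcell import bot,grab_frame
from h import *
s=grab_frame("scene"); crop(s,310,170,490,305,4,"pics/s5.png")
o=bot.observe(); print(o["clock"],o["position"],o["force"])
for z in (.146,.141): print((w2pix(s,[.5265,.2005,z])-[310,170])*4)
```

```text
10.4 [0.52662185 0.20060941 0.22060633] [ 0.11314548  0.03783664 -1.30591607]
[432.84203858 346.43047793]
[430.69457035 355.92934247]
```

View pics/s5.png

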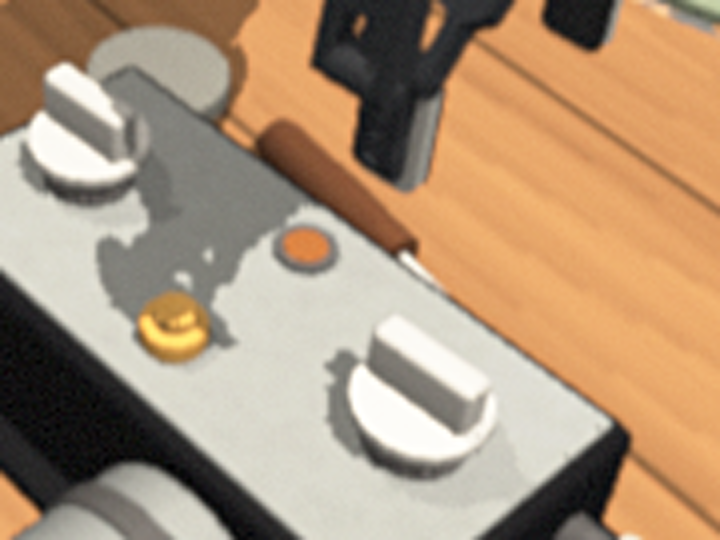

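The wing lies along the case, parallel to the locked stud's. Its top centre, at about (431,358), matches a height of 141 mm, so it sits 5 mm down in the notch. The arm is clear.

```bash
python3 -c "
from workcell import ticket
print(ticket.job_done())"
```

```text
the job is handed in; nothing more can be done
None
```

I pushed the open stud in, turned it about 1.5 rad clockwise and let go. In the last picture it sits about 5 mm down in its notch with its wing along the case; the other stud looks undisturbed and the arm is clear. I handed the job in at about 10 s on the clock; no verdict came back.

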